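# Open the catch tray's drain valve to the mark and unload the rollers

## Robot

A 6-joint arm with a two-finger parallel gripper is mounted at the origin on the work surface. World frame = base frame: x ahead of the robot, y to its left, z up, the work surface at z = 0. Lengths are in m, angles in rad, forces in N, time in s.
With the tool pointing down it reaches from about 0.375 to 0.825 m from the base axis. Payload 5.5 kg.
Tool frame: the origin (TCP) lies on the centre line of the jaws, within the pads' length; the fingertips stand 19 mm ahead of it and the grasp point (between the pads) is the TCP (tcp_to_tips is the distance from the TCP to the fingertips, in m); z points along the fingers, y is the line along which they close (so a half turn about z gives the same grasp; the last joint's range is limited). The gripper opens to 85 mm and grips with 20 to 120 N. Pads are 22 mm wide; open, the fingers measure 114 mm over their backs; the gripper's body (76 mm by 85 mm) begins 54 mm behind the grasp point. The pads swing forward as they close: fully open they stand 13 mm farther back than shut.
Start: joints at [1.128, 0.314, -0.047, 1.21, 0, 1.571], TCP at [0.257, 0.542, 0.25] pointing down, gripper open.
Joint ranges: [-2.67, 2.67], [-0.69, 1.73], [-1.03, 1.25], [-2.08, 2.16], [-1.42, 1.45], [-3.14, 3.14]. Speed limits (rad/s): [2.39, 2.39, 3.01, 3.14, 3.14, 3.14].

## Interface

Orientations are given as [roll, pitch, yaw] about the fixed x, y, z axes, in that order (R = Rz(yaw) Ry(pitch) Rx(roll)).
In Python, from workcell import * gives the robot as it stands.
- The arm moves only by the shell command python3 -m handwheel 'ROWS' [FORCE]. ROWS is JSON, a list of rows, each an object with "rotation": the turn, a rotation vector about the tool's x, y, z in degrees, a list of three; "slide": the shift along the tool's x, y, z in cm, a list of three; "grip": the finger opening in cm, from 0 to 8.54. A call has 1 to 12 rows; each row is the pose to reach, as a shift and turn from the pose commanded when the call began, along the tool's axes at that moment; what a row does not reach only later rows make up. A row lasts 1/10 s, in which the tool goes at most 50 mm and 8.59 degrees, less where a joint would pass 70% of its speed; a pose out of reach is approached as far as the arm can. A call with a gripper value outside its range is refused whole. The fingers move at their own pace and stop on an object; FORCE is the grip in N (left out, the last holds). Time passes only in rows, so rows that repeat a pose let the fingers close. It gives the time, the measured TCP pose, the force, the opening and the grip force at its end, in the units of the state.
- get_state(): the state, without advancing time (a new reading comes with each control period).
- grab_frame(name): name is "side" or "top"; returns (picture, depth): 480x640x3 uint8, red, green, blue; 480x640 float32, m along the optical axis (not along the pixel's ray), 0 where there is no reading.
- calibration(name): a dict with "fx", "fy", "cx", "cy" (pixels), "k1" (the pictures are not rectified: a ray, as slopes to the right and down, at radius r is drawn at 1 + k1 r^2 times it, then the intrinsics apply), "R" (3x3) and "t" (3): a world point X has camera coordinates R X + t. Camera axes: x right, y down, z forward; pixel columns grow to the right and rows downward; lengths in m; the calibration is good to about 2 mm. A picture is of the moment at which its call begins. calibration takes no time and is no camera call.
- finish_job(): hands the job in; it is judged then, once.
The state is a dict: "time_s": time; "joints": joint angles; "qvel": joint speeds; "effort": joint torques, N m; "position": TCP position; "orientation": TCP orientation; "wrist_force": force on the tool from outside, world axes, zero at the start; "moment": the same for the moment, N m; "finger_gap": opening from 0.0 (shut) to 1.0 (fully open); "gripper_force": force on a finger pad.
Only numpy, scipy, OpenCV 4.12 (cv2) and the standard library are available. Lean on these libraries where they do the work, as an engineer would, in place of code of your own. Each camera call takes 0.05 s, during which the arm holds its last target. There are 200 camera calls.

## Task

Open the catch tray's drain valve: turn its red handle counter-clockwise until the needle under it points at the green mark on the dial ring, and let go. Then take the two bright finished rollers out of the tray and set them down, without dropping them, standing upright in the blue tote; leave the black blank in the tray, the valve at the mark and everything else on the bench as it is.

Things in the scene. Friction and masses are not known exactly. Their poses are not given: they have to be found in the camera images.
- handle: red T-bar handle of the drain valve (tail end black, needle end red), 100 mm long (x), 16 wide (y), 24 deep (z). Origin: centre of the bar, on the stem axis z, which leans 40 degrees from vertical to the robot's side. Starts about shut; opens counter-clockwise seen facing the dial (positive about z), 230 degrees in all. Stiff, stays put. White dial, 164 mm across, 45 mm below the origin along z
- spray_bar (a point): middle of the steel spray bar over the valve: 28 mm thick, 180 mm long along the unit's y, 170 mm above the handle's centre and 38 mm beyond it (unit's x), on an arm from a post 150 mm beyond. A tool standing upright over the handle strikes it: come in along the leaning stem axis
- pointer (a point): tip of the thin red needle under the handle: 64 mm from the stem axis along the handle's x, 34 mm below the bar's centre along its z
- mark (a point): the green index mark on the grey ring around the dial; the point is where the tip of the needle is when the needle points exactly at the mark (64 mm from the stem axis, at the needle's height). Set anew each time, 108 to 178 degrees counter-clockwise of the closed position
- unit: washing unit on the bench: steel base plate 270 x 550 x 12 mm with the tray and the valve on it, fixed. Origin: on the bench; x points away from the robot side, y to the valve's side, z up. In its frame the handle's centre is at (0, 170, 150) mm, the tray's inner floor centre at (0, -100, 35) mm, the spray bar at x 38, y 80 to 260, z 320 mm
- tray_floor (a point): centre of the inner floor of the green catch tray (inside 170 mm along the unit's x, 280 mm along its y, walls 40 mm high above this floor and 5 mm thick); three pieces stand in it in a row along y, about 90 mm apart, in any order
- roller_a: finished roller, bright steel, standing upright: 44 mm across up to 68 mm, then a spigot 32 mm across up to 90 mm; 0.55 kg or so. Origin: centre of its underside, z up its axis
- roller_b: second finished roller, same as roller_a
- tote: blue open tote, fixed on the bench: 280 mm (x) by 180 mm (y) by 70 mm high, walls and floor 5 mm thick, empty. Origin: centre of its underside
- tote_in (a point): centre of the tote's inner floor, 5 mm above the bench, axes as the tote's
- blank: black unfinished blank, plain upright cylinder, 44 mm across, 90 mm tall, 0.6 kg, standing in the catch tray among the rollers; it stays there. Origin: centre of its underside, z up its axis
- grease_tin: bystander: blue tin, 90 mm across, 100 mm tall. Origin: centre of its underside
- red_flask: bystander: red bottle with black cap, 66 mm across, 210 mm tall. Origin: centre of its underside
- hammer: bystander: hammer lying on the bench. Origin: underside, near its middle
Mind the look-alikes: they are no part of the job. Leave any orange look-alike of the roller_b alone.

How it is judged:
By the outcome, as a careful person would: the job done as asked, in the order asked, and still so for the second after the job is handed in, with the robot touching nothing.
It also fails if it takes over 72 s, if anything falls off the work surface, if the arm or the gripper's body presses on something with over 40 N, if the wrist force passes 120 N, or if a joint passes its speed limit or range.

## Working session

There is one attempt and no reset: what is moved stays moved. The work goes in short steps, Python scripts to look and compute and a shell command to move; the robot and the scene stay as the last step left them, time stands still between calls to the robot, and variables do not carry over. Pictures are saved under pics/ and viewed, at most 10 in all, crops included, and the job is handed in when it is done.

```bash
ls; mkdir -p pics; cat > h.py <<'E'
from workcell import *
import numpy as np, cv2
from scipy.spatial.transform import Rotation as Ro
E
python3 - <<'E'
from h import *
print(get_state())
for n in("side","top"):
    p,d=grab_frame(n); np.savez(n+"0.npz",p=p,d=d); cv2.imwrite(f"pics/{n}0.png",p[:,:,::-1]); print(n,calibration(n), (d>0).mean())
E
```

```text
pics
{'time_s': 0.0, 'joints': array([ 1.12799615e+00,  3.14243446e-01, -4.80816847e-02,  1.21022971e+00,
       -1.52837875e-05,  1.57077226e+00]), 'qvel': array([ 0.00143518,  0.00048179, -0.00020319,  0.00019283, -0.00217535,
        0.00012456]), 'effort': array([-1.36182494e-03, -5.39595008e+01,  3.39747620e+01,  1.93782791e-02,
       -1.82553554e-04,  1.98637714e-06]), 'position': array([0.25684614, 0.54162316, 0.24942298]), 'orientation': array([-3.13983414e+00,  1.52414465e-05,  2.69881657e+00]), 'wrist_force': array([-0.15184869, -0.37127151, -1.07270421]), 'moment': array([-0.0174812 , -0.02298796, -0.00791122]), 'gripper_force': 0.0, 'finger_gap': 0.9966285692362775}
side {'fx': 589.86604536375, 'fy': 589.86604536375, 'cx': 324.623107320648, 'cy': 235.24279447038728, 'k1': -0.16213414170245713, 'R': array([[ 0.90886766,  0.41690706, -0.01216864],
       [ 0.22358239, -0.51162957, -0.82960599],
       [-0.35209443,  0.75128136, -0.55821665]]), 't': array([-0.42884776,  0.06859763,  1.97400391])} 0.9848404947916667
top {'fx': 478.20672559149597, 'fy': 478.20672559149597, 'cx': 314.0885015721301, 'cy': 246.22024591719494, 'k1': -0.04648380569535739, 'R': array([[ 0.00292876, -0.9999941 ,  0.00179561],
       [-0.98653952, -0.00318292, -0.16349203],
       [ 0.16349678, -0.00129261, -0.98654302]]), 't': array([0.00193719, 0.4798606 , 1.73397189])} 0.9961555989583334
```

View pics/top0.png

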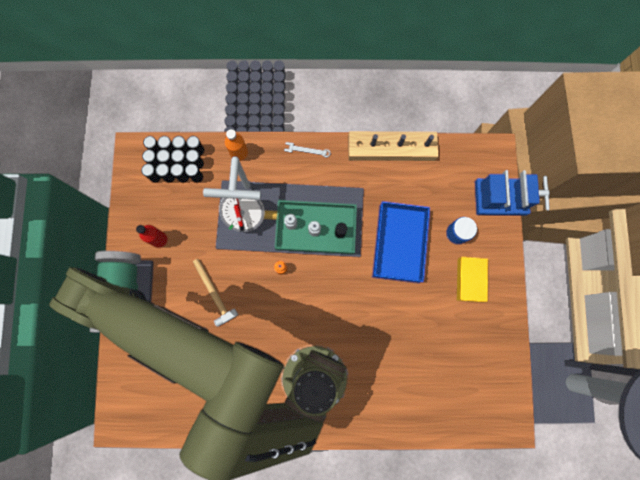

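View pics/side0.png

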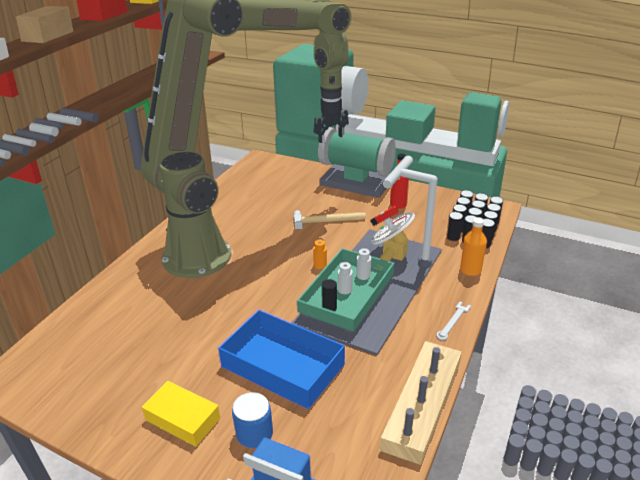

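The top view shows the dial and red handle at about (240,212) and the spray bar at (232,193). The tray holds bright rollers at (290,220) and (314,227) and the black blank at (341,229). The tote is at (402,242). The orange look-alike at (280,268) stands outside the tray, as does the orange bottle at (235,142). Next, measurements and an enlarged crop.

```bash
cat >> h.py <<'E'
def proj(n,X):
    c=calibration(n); q=np.atleast_2d(X)@c["R"].T+c["t"]; s=q[:,:2]/q[:,2:]; s=s*(1+c["k1"]*(s**2).sum(1,keepdims=True))
    return s*[c["fx"],c["fy"]]+[c["cx"],c["cy"]]
def rays(n,uv):
    c=calibration(n); d=(np.atleast_2d(uv).astype(float)-[c["cx"],c["cy"]])/[c["fx"],c["fy"]]; s=d.copy()
    for _ in range(20): s=d/(1+c["k1"]*(s**2).sum(1,keepdims=True))
    return -c["R"].T@c["t"], np.c_[s,np.ones(len(s))]@c["R"]   # origin, dirs (z_cam=1)
def plane(n,uv,P,N=(0,0,1)):
    o,d=rays(n,uv); N=np.array(N); return o+d*(((np.array(P)-o)@N)/(d@N))[:,None]
def cloud(n,dep):
    v,u=np.mgrid[:480,:640]; o,d=rays(n,np.c_[u.ravel(),v.ravel()]); return (o+d*dep.reshape(-1,1)).reshape(480,640,3)
def blobs(m,a=15):
    k,l,s,c=cv2.connectedComponentsWithStats(m.astype(np.uint8)); return [(l==i) for i in range(1,k) if s[i,4]>=a]
E
python3 - <<'E'
from h import *
for n in("side","top"):
    z=np.load(n+"0.npz");p=z["p"];X=cloud(n,z["d"]);hsv=cv2.cvtColor(p,cv2.COLOR_RGB2HSV);H,S,V=hsv.transpose(2,0,1).astype(int)
    ws=(X[...,0]>.2)&(X[...,0]<.9)&(abs(X[...,1])<.7)&(X[...,2]>-.02)&(X[...,2]<.4)
    for name,m in dict(blue=(H>100)&(H<125)&(S>150),green=(H>65)&(H<95)&(S>90),red=((H<5)|(H>174))&(S>150)&(V>90),orange=(H>=6)&(H<14)&(S>200)&(V>150),black=(V<45)).items():
        for b in blobs(m&ws,30):
            vs,us=np.nonzero(b);Y=X[b];print(n,name,b.sum(),"px",us.min(),us.max(),vs.min(),vs.max(),"xyz med",np.median(Y,0).round(3),"min",np.percentile(Y,2,0).round(3),"max",np.percentile(Y,98,0).round(3))
            if name in("blue","green") and b.sum()>500:
                top=Y[(Y[:,2]>np.percentile(Y[:,2],98)-.012)]; r=cv2.minAreaRect((top[:,:2]*1000).astype(np.float32)); print("   rim rect",r, top[:,2].mean())
a=np.load("top0.npz")["p"][175:265,200:370];b=np.load("side0.npz")["p"][170:330,290:450]
a=cv2.resize(a,None,fx=4.7,fy=4.7,interpolation=cv2.INTER_CUBIC);cv2.imwrite("pics/topc.png",a[:,:,::-1])
b=cv2.resize(b,None,fx=3.7,fy=3.7,interpolation=cv2.INTER_CUBIC);cv2.imwrite("pics/sidec.png",b[:,:,::-1])
E
```

```text
side blue 7319 px 219 343 310 408 xyz med [ 0.496 -0.309  0.016] min [ 0.356 -0.426 -0.002] max [ 0.639 -0.225  0.069]
   rim rect ((495.93280029296875, -323.2025146484375), (186.70840454101562, 283.4142150878906), 82.91940307617188) 0.06428721380060727
side blue 2027 px 233 312 406 479 xyz med [ 0.641 -0.643  0.134] min [ 0.521 -0.682  0.013] max [ 0.733 -0.543  0.141]
   rim rect ((678.1121215820312, -659.3546142578125), (51.77080154418945, 111.85978698730469), 89.20885467529297) 0.13783737233890134
side blue 134 px 252 278 470 479 xyz med [ 0.645 -0.691  0.086] min [ 0.621 -0.694  0.053] max [ 0.68  -0.686  0.099]
side green 1767 px 329 381 132 181 xyz med [0.305 0.639 0.155] min [0.208 0.615 0.036] max [0.393 0.688 0.204]
   rim rect ((301.1824951171875, 636.4788818359375), (193.3430938720703, 124.27350616455078), 2.799211263656616) 0.1991439052257297
side green 3393 px 298 393 249 330 xyz med [ 0.567 -0.034  0.039] min [ 0.458 -0.154  0.027] max [0.643 0.14  0.074]
   rim rect ((548.7147827148438, -6.3788909912109375), (301.7637023925781, 183.11476135253906), 87.2428970336914) 0
[... 1743 characters left out ...]
565 0.262 0.162] max [0.601 0.278 0.193]
top red 334 px 140 166 225 246 xyz med [0.497 0.578 0.132] min [0.478 0.564 0.016] max [0.534 0.611 0.181]
top orange 137 px 225 241 138 155 xyz med [0.837 0.304 0.128] min [0.825 0.275 0.067] max [0.86  0.33  0.151]
top orange 35 px 277 285 263 273 xyz med [0.387 0.116 0.069] min [0.378 0.108 0.049] max [0.411 0.136 0.096]
top black 803 px 148 203 142 181 xyz med [0.795 0.513 0.053] min [0.735 0.438 0.009] max [0.868 0.621 0.086]
top black 99 px 335 346 224 237 xyz med [ 0.52  -0.089  0.121] min [ 0.509 -0.107  0.062] max [ 0.547 -0.074  0.131]
top black 31 px 139 146 291 300 xyz med [0.273 0.508 0.384] min [0.263 0.503 0.367] max [0.287 0.519 0.398]
```

View pics/topc.png

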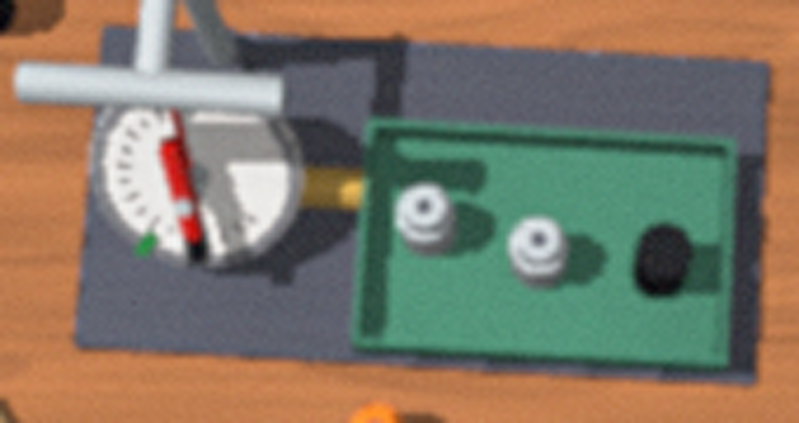

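View pics/sidec.png

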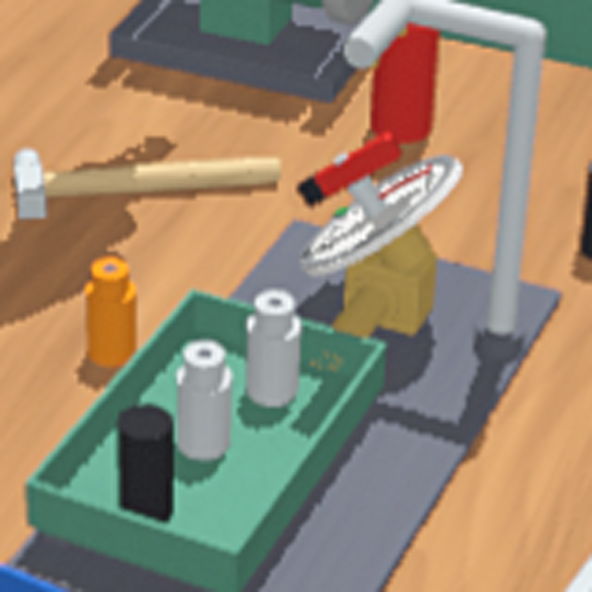

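The rollers are the two bright ones in the tray, at crop pixels (425,210) and (540,245). The black blank is at (662,260). The orange roller stands outside the tray and is left alone. The green mark is at crop (147,244), on the robot side of the dial. The handle's black tail points towards the robot and its needle points away. I'll compute the geometry now.

```bash
cat > geo.py <<'E'
from h import *
def hframe(c,yaw):
    z=Ro.from_euler("z",yaw).apply([-np.sin(np.radians(40)),0,np.cos(np.radians(40))]); y=Ro.from_euler("z",yaw).apply([0,1,0]); return np.c_[np.cross(y,z),y,z]
E
python3 - <<'E'
from geo import *
T=np.load("top0.npz");p=T["p"];X=cloud("top",T["d"]);Sd=np.load("side0.npz");XS=cloud("side",Sd["d"])
def hs(p): return cv2.cvtColor(p,cv2.COLOR_RGB2HSV).transpose(2,0,1).astype(int)
H,S,V=hs(p)
# tray outer outline at rim z=.075
g=(H>65)&(H<95)&(S>90);g=max(blobs(g&(X[...,0]>.4)&(X[...,1]<.2),100),key=np.sum)
cnt=np.argwhere(g)[:,::-1]; r=cv2.minAreaRect((plane("top",cnt,[0,0,.075])[:,:2]*1000).astype(np.float32)); print("tray",r)
# rotation via plate px corners from crop (scale 4.7, off 200,175)
c=lambda a:np.array(a)/4.7+[199.6,174.6]
P=plane("top",c([[105,28],[768,63],[755,382],[77,347]]),[0,0,.012]);print("plate",P.round(4).tolist(),"ctr",P.mean(0).round(4), "yaw",[np.degrees(np.arctan2(-(a-b)[0],(a-b)[1])).round(2) for a,b in((P[0],P[1]),(P[3],P[2]))])
b=(H>100)&(H<125)&(S>150);b=max(blobs(b,100),key=np.sum);cnt=np.argwhere(b)[:,::-1];print("tote",cv2.minAreaRect((plane("top",cnt,[0,0,.07])[:,:2]*1000).astype(np.float32)))
# pieces
for n,pp,XX in(("top",p,X),("side",Sd["p"],XS)):
    m=(XX[...,2]>.115)&(XX[...,2]<.135)&(XX[...,0]>.45)&(XX[...,0]<.64)&(XX[...,1]>-.15)&(XX[...,1]<.12)
    for q in blobs(m,8):
        uv=np.argwhere(q)[:,::-1];W=plane(n,uv,[0,0,.125]);print(n,"piece",q.sum(),((W.min(0)+W.max(0))/2).round(4),W.mean(0).round(4),"V",pp[q].mean(0).round())
# handle
yaw=np.radians(-3.);c0=np.array([.563,.267,.150]);F=hframe(c0,yaw)
for n,pp,XX in(("top",p,X),("side",Sd["p"],XS)):
    H,S,V=hs(pp); near=np.linalg.norm(XX-c0,axis=-1)<.085
    for nm,m in(("red",((H<6)|(H>174))&(S>140)),("dark",V<55),("green",(H>45)&(H<80)&(S>120))):
        m=m&near; L=(XX[m]-c0)@F*1000
        if nm=="red":
            bar=L[L[:,2]>-5]; ne=L[L[:,2]<-20]
            print(n,"bar",len(bar),bar.mean(0).round(1),np.degrees(np.arctan2(*np.linalg.svd(bar[:,:2]-bar[:,:2].mean(0))[2][0][::-1])).round(1),"max z",np.percentile(bar[:,2],[50,95]).round(1));print("  needle",ne.round(0).tolist())
        else: print(n,nm,len(L),L.mean(0).round(1), np.argwhere(m)[:,::-1].mean(0))
        if nm=="green" and len(L): 
            W=(plane(n,np.argwhere(m)[:,::-1].mean(0),c0-.045*F[:,2],F[:,2])-c0)@F*1000;print("  mark",W.round(1),np.degrees(np.arctan2(W[0,1],W[0,0])).round(1))
print(F.round(3))
E
```

```text
tray ((1353.0369873046875, -586.8922729492188), (285.1431579589844, 1511.83740234375), 1.261231780052185)
plate [[0.7404, 0.3601, 0.012], [0.7122, -0.1843, 0.012], [0.4482, -0.1701, 0.012], [0.4748, 0.3732, 0.012]] ctr [0.5939 0.0947 0.012 ] yaw [np.float64(-2.97), np.float64(-2.8)]
tote ((494.1299743652344, -315.58038330078125), (181.90875244140625, 280.16925048828125), 83.07227325439453)
top piece 65 [0.5619 0.0896 0.125 ] [0.5631 0.0888 0.125 ] V [187. 193. 197.]
top piece 60 [0.5385 0.0023 0.125 ] [0.5382 0.0022 0.125 ] V [186. 192. 197.]
top piece 118 [ 0.5298 -0.0936  0.125 ] [ 0.5299 -0.0932  0.125 ] V [38. 43. 45.]
side piece 69 [0.5667 0.0779 0.125 ] [0.5663 0.0782 0.125 ] V [198. 204. 207.]
side piece 70 [ 0.5409 -0.0095  0.125 ] [ 0.5412 -0.0084  0.125 ] V [200. 206. 209.]
side piece 142 [ 0.5336 -0.1044  0.125 ] [ 0.5331 -0.1031  0.125 ] V [53. 57. 61.]
top bar 72 [18.2  1.5  8.6] -168.7 max z [ 9.1 15. ]
  needle [[38.0, 9.0, -38.0]]
top dark 11 [-36.4 -10.4  12. ] [241.90909091 228.36363636]
top green 4 [-57.2  39.  -41. ] [231.   225.75]
  mark [[-59.4  39.9 -45. ]] 146.1
side bar 125 [12.  -5.6  3. ] -166.2 max z [ 3.  10.4]
  needle []
side dark 24 [-38.3 -17.9   0.5] [373.5        221.33333333]
side green 1 [-57.3  27.3 -41.7] [382. 227.]
  mark [[-66.   38.9 -45. ]] 149.5
[[ 0.765  0.052 -0.642]
 [-0.04   0.999  0.034]
 [ 0.643  0.     0.766]]
```

```bash
python3 - <<'E'
from geo import *
t=lambda a:(np.array(a)+.5)/4.7-.5+[200,175]; s=lambda a:(np.array(a)+.5)/3.7-.5+[290,170]
pts=dict(rolA=((425,206),(275,300)),rolB=((540,240),(204,352)),blank=((662,240),(147,413)),tail=((197,248),(312,190)),needl=((172,146),(391,147)),cap=((183,208),(342,160)),mark=((147,244),(343,212)),
 t1=((372,122),(387,348)),t2=((735,141),(240,587)),t3=((726,364),(28,487)),t4=((357,347),(194,293)))
R={}
for k,(a,b) in pts.items():
    o1,d1=rays("top",t(a));o2,d2=rays("side",s(b));d1=d1[0]/np.linalg.norm(d1);d2=d2[0]/np.linalg.norm(d2)
    q=np.linalg.lstsq(np.c_[d1,-d2],o2-o1,rcond=None)[0];A=o1+q[0]*d1;B=o2+q[1]*d2;R[k]=(A+B)/2;print(k,R[k].round(4),"gap",((A-B)*1000).round(1))
C=np.mean([R[f"t{i}"] for i in(1,2,3,4)],0);print("tray ctr",C.round(4));e=R["t1"]-R["t2"];f=R["t4"]-R["t3"];g=R["t1"]-R["t4"]
print("yaws",[np.degrees(np.arctan2(-v[0],v[1])).round(2) for v in(e,f)],np.degrees(np.arctan2(g[1],g[0])).round(2),"len",np.linalg.norm(e),np.linalg.norm(g))
yaw=np.radians(-3.);c0=np.r_[C[:2]+Ro.from_euler("z",yaw).apply([0,.27,0])[:2],.150];F=hframe(c0,yaw);print("handle c",c0.round(4))
for k in("tail","needl","cap","mark"):
    L=F.T@(R[k]-c0)*1000;print(k,L.round(1),np.degrees(np.arctan2(L[1],L[0])).round(1))
E
```

```text
rolA [0.5645 0.0888 0.1244] gap [2.5 1.4 0.6]
rolB [0.5388 0.0016 0.1236] gap [2.3 1.4 0.5]
blank [ 0.5351 -0.0919  0.1299] gap [7.5 4.6 1.3]
tail [0.5319 0.2613 0.1213] gap [2.9 1.6 0.9]
needl [0.5978 0.2738 0.1747] gap [2.9 1.5 1. ]
cap [0.5558 0.2677 0.1545] gap [2.3 1.3 0.7]
mark [0.5454 0.3081 0.0736] gap [1.9 1.  0.6]
t1 [0.6464 0.135  0.0681] gap [-0.1 -0.1 -0. ]
t2 [ 0.6362 -0.1548  0.0428] gap [4.2 2.5 0.8]
t3 [ 0.4535 -0.1427  0.0673] gap [1.3 0.9 0.1]
t4 [0.4671 0.1443 0.0673] gap [-1.  -0.6 -0.2]
tray ctr [ 0.5508 -0.0046  0.0614]
yaws [np.float64(-2.01), np.float64(-2.72)] -2.95 len 0.2911192416936926 0.17947808894818507
handle c [0.5649 0.2651 0.15  ]
tail [-43.5  -5.5  -0.9] -172.8
needl [40.7 10.5 -1.9] 14.4
cap [-4.2  2.2  9.4] 152.8
mark [-65.8  42.  -44.6] 147.5
```

```bash
cat >> geo.py <<'E'
C0=np.array([.564,.267,.149]);YAW=np.radians(-3.);F=hframe(C0,YAW)
def pose():
    s=get_state(); return s["position"],Ro.from_euler("xyz",s["orientation"]).as_matrix(),s
def go(P,R=None):
    p,Q,s=pose(); R=Q if R is None else R
    print("slide cm",(Q.T@(np.array(P)-p)*100).round(2),"rot deg",Ro.from_matrix(Q.T@R).as_rotvec(degrees=True).round(1))
def Rh(a,sg): # tool facing dial, bar at a deg
    a=np.radians(a); x=sg*(np.cos(a)*F[:,0]+np.sin(a)*F[:,1]); z=-F[:,2]; return np.c_[x,np.cross(z,x),z]
E
python3 -m handwheel '[{"rotation":[0,0,-8],"slide":[0,0,-1],"grip":8.5},{"rotation":[0,0,-8],"slide":[0,0,-1],"grip":8.5}]'
python3 - <<'E'
from geo import *
p,Q,s=pose();print(s["joints"].round(3),p)
for sg in(1,-1): go(C0+.12*F[:,2],Rh(11,sg))
E
```

```text
time_s: 0.3
position: [0.2572, 0.5424, 0.2609]
orientation: [3.141, 0.0, 2.839]
wrist_force: [1.0, 0.1, -0.1]
finger_gap: 0.994
gripper_force: 0.0
[ 1.128  0.31  -0.028  1.232 -0.     1.431] [0.25721619 0.54244144 0.26087429]
slide cm [-30.02 -19.06   1.98] rot deg [-54.5   1.5 146.4]
slide cm [-30.02 -19.06   1.98] rot deg [ -1.1 -40.3 -24.3]
```

```bash
python3 -m handwheel '[{"rotation":[-1.1,-40.3,-24.3],"slide":[-30,-19.1,2],"grip":8.5},{"rotation":[-1.1,-40.3,-24.3],"slide":[-30,-19.1,2],"grip":8.5},{"rotation":[-1.1,-40.3,-24.3],"slide":[-30,-19.1,2],"grip":8.5},{"rotation":[-1.1,-40.3,-24.3],"slide":[-30,-19.1,2],"grip":8.5},{"rotation":[-1.1,-40.3,-24.3],"slide":[-30,-19.1,2],"grip":8.5},{"rotation":[-1.1,-40.3,-24.3],"slide":[-30,-19.1,2],"grip":8.5},{"rotation":[-1.1,-40.3,-24.3],"slide":[-30,-19.1,2],"grip":8.5},{"rotation":[-1.1,-40.3,-24.3],"slide":[-30,-19.1,2],"grip":8.5},{"rotation":[-1.1,-40.3,-24.3],"slide":[-30,-19.1,2],"grip":8.5},{"rotation":[-1.1,-40.3,-24.3],"slide":[-30,-19.1,2],"grip":8.5},{"rotation":[-1.1,-40.3,-24.3],"slide":[-30,-19.1,2],"grip":8.5}]'
python3 - <<'E'
from geo import *
p,Q,s=pose();print(s["joints"].round(3),p)
go(C0+.12*F[:,2],Rh(11,-1));go(C0+.004*F[:,2],Rh(11,-1))
E
```

```text
time_s: 1.4
position: [0.486, 0.2718, 0.2404]
orientation: [-2.982, 0.682, -2.945]
wrist_force: [0.1, -0.1, 0.5]
finger_gap: 0.999
gripper_force: 0.0
[ 0.779 -0.116 -0.766  0.406 -0.495  0.506] [0.48600913 0.27180957 0.2404386 ]
slide cm [-0.09 -0.09  0.03] rot deg [ 0. -0.  0.]
slide cm [-0.1  -0.09 11.63] rot deg [ 0. -0.  0.]
```

```bash
python3 -m handwheel '[{"rotation":[0,0,0],"slide":[-0.1,-0.1,3],"grip":8.5},{"rotation":[0,0,0],"slide":[-0.1,-0.1,6],"grip":7},{"rotation":[0,0,0],"slide":[-0.1,-0.1,8],"grip":6},{"rotation":[0,0,0],"slide":[-0.1,-0.1,10],"grip":5},{"rotation":[0,0,0],"slide":[-0.1,-0.1,11],"grip":5},{"rotation":[0,0,0],"slide":[-0.1,-0.1,11.6],"grip":5},{"rotation":[0,0,0],"slide":[-0.1,-0.1,11.6],"grip":4}]' 30
python3 - <<'E'
from geo import *
p,Q,s=pose();print(s["joints"].round(3),F.T@(p-C0)*1000)
p,_=grab_frame("top");q,_=grab_frame("side")
a=cv2.resize(p[175:265,190:290],(500,450),interpolation=cv2.INTER_CUBIC);b=cv2.resize(q[140:280,320:440],(386,450),interpolation=cv2.INTER_CUBIC)
cv2.imwrite("pics/g1.png",cv2.resize(np.hstack([a,b]),(798,405))[:,:,::-1])
E
```

```text
time_s: 2.1
position: [0.5614, 0.266, 0.1517]
orientation: [-2.981, 0.682, -2.945]
wrist_force: [-0.0, -0.2, -0.3]
finger_gap: 0.47
gripper_force: 0.0
[ 0.654  0.099 -0.805  0.1   -0.431  0.386] [-0.16158162 -1.15942887  3.68700646]
```

View pics/g1.png

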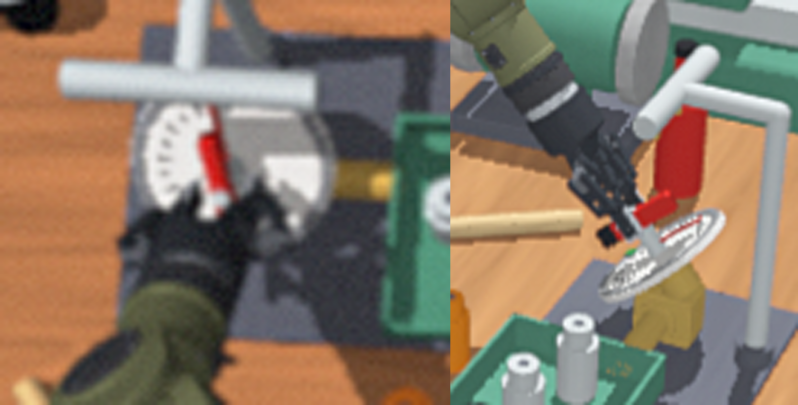

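The picture shows the open fingers straddling the bar at about (220,195) left and (640,215) right. Closing now.

```bash
python3 -m handwheel '[{"rotation":[0,0,0],"slide":[0,0,0],"grip":2.5},{"rotation":[0,0,0],"slide":[0,0,0],"grip":2},{"rotation":[0,0,0],"slide":[0,0,0],"grip":1.5},{"rotation":[0,0,0],"slide":[0,0,0],"grip":1},{"rotation":[0,0,0],"slide":[0,0,0],"grip":1},{"rotation":[0,0,0],"slide":[0,0,0],"grip":1},{"rotation":[0,0,0],"slide":[0,0,0],"grip":1},{"rotation":[0,0,0],"slide":[0,0,0],"grip":1}]' 30
python3 - <<'E'
from geo import *
p,Q,s=pose();print(s["joints"].round(3),F.T@(p-C0)*1000,s["finger_gap"]*85.4,s["moment"],Q.T@s["wrist_force"])
E
```

```text
time_s: 3.0
position: [0.5615, 0.2668, 0.1531]
orientation: [-2.984, 0.683, -2.945]
wrist_force: [-5.0, 3.0, 2.4]
finger_gap: 0.221
gripper_force: 29.1
[ 0.654  0.097 -0.805  0.1   -0.429  0.386] [ 0.76863755 -0.3278503   4.74423355] 18.897816567192724 [0.67694106 0.98089841 0.52420136] [ 1.851746    3.11144489 -5.09870671]
```

```bash
python3 -m handwheel '[{"rotation":[0,0,0],"slide":[0,0,0],"grip":1},{"rotation":[0,0,-4],"slide":[0,0,0],"grip":1},{"rotation":[0,0,-9],"slide":[0,0,0],"grip":1},{"rotation":[0,0,-14],"slide":[0,0,0],"grip":1},{"rotation":[0,0,-19],"slide":[0,0,0],"grip":1},{"rotation":[0,0,-24],"slide":[0,0,0],"grip":1},{"rotation":[0,0,-29],"slide":[0,0,0],"grip":1},{"rotation":[0,0,-34],"slide":[0,0,0],"grip":1},{"rotation":[0,0,-38],"slide":[0,0,0],"grip":1},{"rotation":[0,0,-40],"slide":[0,0,0],"grip":1},{"rotation":[0,0,-40],"slide":[0,0,0],"grip":1}]' 70
python3 - <<'E'
from geo import *
p,Q,s=pose();L=F.T@Q[:,0];print(s["joints"].round(3),F.T@(p-C0)*1000,s["finger_gap"]*85.4,s["moment"],s["wrist_force"],"ang",np.degrees(np.arctan2(-L[1],-L[0])))
E
```

```text
time_s: 4.1
position: [0.5616, 0.2663, 0.1534]
orientation: [-2.563, 0.417, -2.177]
wrist_force: [-7.6, 2.0, 6.6]
finger_gap: 0.182
gripper_force: 68.3
[ 0.654  0.096 -0.805  0.1   -0.43  -0.312] [ 1.05376359 -0.77827523  4.92351873] 15.535159248291983 [0.40384791 1.02669788 0.14457447] [-7.61278178  1.98578268  6.61608269] ang 51.01468276316417
```

```bash
python3 -m handwheel '[{"rotation":[0,0,-5],"slide":[0,0,0],"grip":1},{"rotation":[0,0,-10],"slide":[0,0,0],"grip":1},{"rotation":[0,0,-15],"slide":[0,0,0],"grip":1},{"rotation":[0,0,-20],"slide":[0,0,0],"grip":1},{"rotation":[0,0,-25],"slide":[0,0,0],"grip":1},{"rotation":[0,0,-30],"slide":[0,0,0],"grip":1},{"rotation":[0,0,-35],"slide":[0,0,0],"grip":1},{"rotation":[0,0,-40],"slide":[0,0,0],"grip":1},{"rotation":[0,0,-45],"slide":[0,0,0],"grip":1},{"rotation":[0,0,-50],"slide":[0,0,0],"grip":1},{"rotation":[0,0,-54],"slide":[0,0,0],"grip":1},{"rotation":[0,0,-55],"slide":[0,0,0],"grip":1}]'
python3 -m handwheel '[{"rotation":[0,0,-4],"slide":[0,0,0],"grip":1},{"rotation":[0,0,-9],"slide":[0,0,0],"grip":1},{"rotation":[0,0,-14],"slide":[0,0,0],"grip":1},{"rotation":[0,0,-19],"slide":[0,0,0],"grip":1},{"rotation":[0,0,-24],"slide":[0,0,0],"grip":1},{"rotation":[0,0,-29],"slide":[0,0,0],"grip":1},{"rotation":[0,0,-34],"slide":[0,0,0],"grip":1},{"rotation":[0,0,-38],"slide":[0,0,0],"grip":1},{"rotation":[0,0,-40],"slide":[0,0,0],"grip":1},{"rotation":[0,0,-40],"slide":[0,0,0],"grip":1}]'
python3 - <<'E'
from geo import *
p,Q,s=pose();L=F.T@Q[:,0];print(s["joints"].round(3),F.T@(p-C0)*1000,s["finger_gap"]*85.4,s["moment"],s["wrist_force"],"ang",np.degrees(np.arctan2(-L[1],-L[0])))
p,_=grab_frame("top");q,_=grab_frame("side")
a=cv2.resize(p[175:265,190:290],(500,450),interpolation=cv2.INTER_CUBIC);b=cv2.resize(q[140:280,320:440],(386,450),interpolation=cv2.INTER_CUBIC)
cv2.imwrite("pics/g2.png",cv2.resize(np.hstack([a,b]),(798,405))[:,:,::-1])
E
```

```text
time_s: 5.3
position: [0.5621, 0.2662, 0.1539]
orientation: [-2.461, -0.179, -1.407]
wrist_force: [-4.9, 0.7, 6.3]
finger_gap: 0.18
gripper_force: 68.3
time_s: 6.3
position: [0.5625, 0.2665, 0.1543]
orientation: [-2.7, -0.563, -0.776]
wrist_force: [-4.3, 2.3, 6.0]
finger_gap: 0.184
gripper_force: 68.3
[ 0.653  0.096 -0.804  0.099 -0.431 -1.97 ] [ 2.22424981 -0.55357295  4.99074191] 15.74592003527931 [0.43471696 0.54059217 0.06698172] [-4.30737281  2.30167768  6.04322038] ang 145.95988720513532
```

View pics/g2.png

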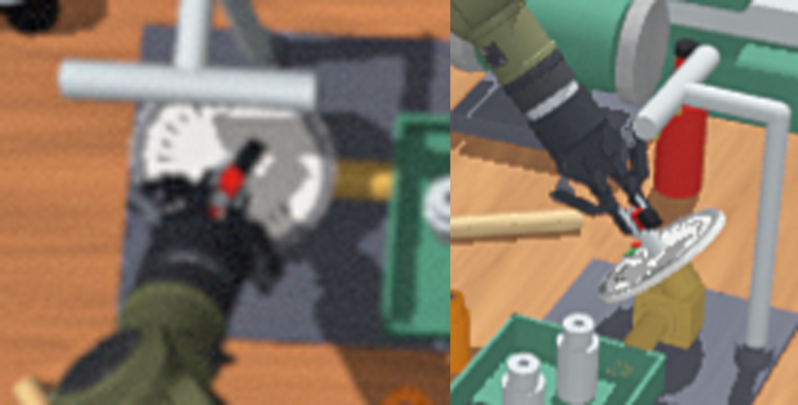

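The handle has turned and the gripper covers the needle. I'll let go, back off along the stem and move aside to look.

```bash
python3 -m handwheel '[{"rotation":[0,0,0],"slide":[0,0,0],"grip":3},{"rotation":[0,0,0],"slide":[0,0,0],"grip":5},{"rotation":[0,0,0],"slide":[0,0,0],"grip":5},{"rotation":[0,0,0],"slide":[0,0,-1.5],"grip":5},{"rotation":[0,0,0],"slide":[0,0,-4],"grip":5},{"rotation":[0,0,0],"slide":[0,0,-8],"grip":7},{"rotation":[0,0,0],"slide":[0,0,-12],"grip":7},{"rotation":[0,0,0],"slide":[0,0,-16],"grip":7},{"rotation":[0,0,0],"slide":[0,0,-16],"grip":7}]'
python3 - <<'E'
from geo import *
u=np.radians(-3);y=-np.array([np.cos(u),np.sin(u),0]);z=np.array([0,0,-1.]);R=np.c_[np.cross(y,z),y,z]
print(get_state()["joints"].round(3));go([.42,.03,.38],R)
E
```

```text
time_s: 7.3
position: [0.4586, 0.2725, 0.2795]
orientation: [-2.697, -0.563, -0.777]
wrist_force: [0.6, 1.0, 0.5]
finger_gap: 0.822
gripper_force: 0.0
[ 0.831 -0.19  -0.729  0.537 -0.521 -1.799]
slide cm [17.41 17.67 -9.42] rot deg [-37.  -19.5  53.6]
```

```bash
python3 -m handwheel '[{"rotation":[-37,-19.5,53.6],"slide":[17.4,17.7,-9.4],"grip":7},{"rotation":[-37,-19.5,53.6],"slide":[17.4,17.7,-9.4],"grip":7},{"rotation":[-37,-19.5,53.6],"slide":[17.4,17.7,-9.4],"grip":7},{"rotation":[-37,-19.5,53.6],"slide":[17.4,17.7,-9.4],"grip":7},{"rotation":[-37,-19.5,53.6],"slide":[17.4,17.7,-9.4],"grip":7},{"rotation":[-37,-19.5,53.6],"slide":[17.4,17.7,-9.4],"grip":7},{"rotation":[-37,-19.5,53.6],"slide":[17.4,17.7,-9.4],"grip":7},{"rotation":[-37,-19.5,53.6],"slide":[17.4,17.7,-9.4],"grip":7},{"rotation":[-37,-19.5,53.6],"slide":[17.4,17.7,-9.4],"grip":7},{"rotation":[-37,-19.5,53.6],"slide":[17.4,17.7,-9.4],"grip":7},{"rotation":[-37,-19.5,53.6],"slide":[17.4,17.7,-9.4],"grip":7}]'
python3 - <<'E'
from geo import *
print(get_state()["joints"].round(3))
Ps=[];Qs=[]
for i in range(5):
    Ps.append(grab_frame("top")[0].astype(float));Qs.append(grab_frame("side")[0].astype(float))
p=np.mean(Ps,0).astype(np.uint8);q=np.mean(Qs,0).astype(np.uint8);np.savez("after.npz",p=p,q=q)
a=cv2.resize(p[185:245,205:275],(467,400),interpolation=cv2.INTER_CUBIC);b=cv2.resize(q[190:250,360:420],(330,400)[::1],interpolation=cv2.INTER_CUBIC) if 0 else cv2.resize(q[190:250,360:410],(333,400),interpolation=cv2.INTER_CUBIC)
cv2.imwrite("pics/v1.png",np.hstack([a,b])[:,:,::-1])
E
```

```text
time_s: 8.4
position: [0.4199, 0.0289, 0.3758]
orientation: [3.138, -0.004, -1.623]
wrist_force: [-0.1, -0.4, 0.0]
finger_gap: 0.819
gripper_force: 0.0
[ 0.072 -0.047 -0.181  1.44  -0.004 -1.447]
```

View pics/v1.png

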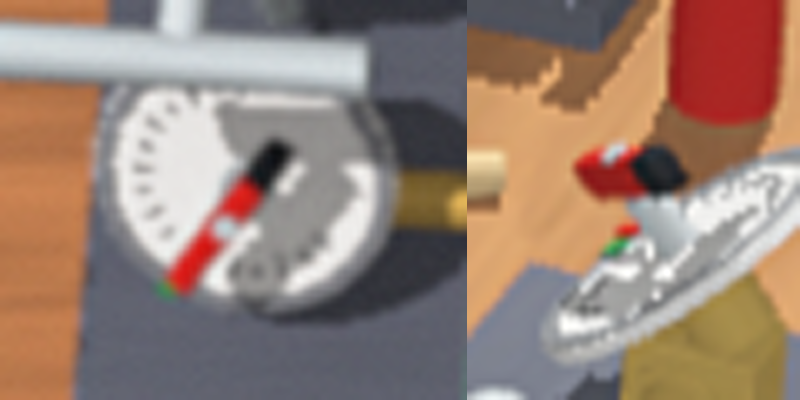

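```bash
cat > ang.py <<'E'
from geo import *
def meas(p,q,tag):
  for n,im in(("top",p),("side",q)):
    f=im.astype(float);r,g,b=f[...,0],f[...,1],f[...,2];uv=np.stack(np.mgrid[:480,:640][::-1],-1)
    reg=np.linalg.norm(uv-proj(n,C0-.02*F[:,2])[0],axis=-1)<(32 if n=="top" else 38)
    w=np.clip(g-np.maximum(r,b)-25,0,None)*reg; 
    gm=[B for B in blobs(w>0,2)]
    for B in gm:
        c=(uv[B]*w[B][:,None]).sum(0)/w[B].sum()
        W=F.T@(plane(n,c,C0-.045*F[:,2],F[:,2])[0]-C0)*1000
        if 50<np.hypot(*W[:2])<95: print(tag,n,"green",c.round(1),B.sum(),W.round(1),"ang",np.degrees(np.arctan2(W[1],W[0])).round(1))
    w=np.clip(r-np.maximum(g,b)-50,0,None)*reg
    for B in blobs(w>0,3):
        c=(uv[B]*w[B][:,None]).sum(0)/w[B].sum()
        for h in(.012,-.034):
            V=F.T@(plane(n,uv[B],C0+h*F[:,2],F[:,2])-C0).T*1000; ww=w[B];m=(V*ww).sum(1)/ww.sum()
            D=(V[:2].T-m[:2]); ev=np.linalg.eigh((D*ww[:,None]).T@D)[1][:,1]
            print(tag,n,"red",c.round(1),B.sum(),"h",h,m.round(1),"pca",np.degrees(np.arctan2(ev[1],ev[0])).round(1)%180,"radial",np.degrees(np.arctan2(m[1],m[0])).round(1))
E
python3 - <<'E'
from ang import *
meas(np.load("top0.npz")["p"],np.load("side0.npz")["p"],"t0");a=np.load("after.npz");meas(a["p"],a["q"],"t1")
for th in(142,146,150):
    d=np.radians(th);tip=C0+F@[.064*np.cos(d),.064*np.sin(d),-.034];d=np.radians(148);mk=C0+F@[.077*np.cos(d),.077*np.sin(d),-.045];print(th,[ (proj(n,tip)-proj(n,mk))[0].round(2).tolist() for n in("top","side")])
E
```

```text
t0 top green [230.6 226.6] 13 [-64.   41.7 -45. ] ang 146.9
t0 top red [213.4 214.5] 270 h 0.012 [11.4 88.2 12. ] pca 174.3 radial 82.7
t0 top red [213.4 214.5] 270 h -0.034 [-12.5  99.7 -34. ] pca 174.3 radial 97.2
t0 top red [236.8 210.5] 74 h 0.012 [32.2  5.2 12. ] pca 9.099999999999994 radial 9.1
t0 top red [236.8 210.5] 74 h -0.034 [  8.9  14.1 -34. ] pca 9.099999999999994 radial 57.6
t0 top red [240.1 223.1] 26 h 0.012 [-16.7  -4.6  12. ] pca 9.5 radial -164.7
t0 top red [240.1 223.1] 26 h -0.034 [-41.5   4.  -34. ] pca 9.5 radial 174.5
t0 side green [382.  226.5] 4 [-72.9  49.3 -45. ] ang 146.0
t0 side red [393.9 203.7] 2070 h 0.012 [28.5 38.5 12. ] pca 119.3 radial 53.5
t0 side red [393.9 203.7] 2070 h -0.034 [-100.  225.  -34.] pca 119.3 radial 114.0
t0 side red [399.7 218.5] 19 h 0.012 [ 150.1 -157.5   12. ] pca 10.0 radial -46.4
t0 side red [399.7 218.5] 19 h -0.034 [ 36.2   5.3 -34. ] pca 10.0 radial 8.3
t1 top red [213.4 214.5] 269 h 0.012 [11.2 88.2 12. ] pca 174.2 radial 82.8
t1 top red [213.4 214.5] 269 h -0.034 [-12.8  99.7 -34. ] pca 174.2 radial 97.3
t1 top red [236.2 220.2] 83 h 0.012 [-6.   8.8 12. ] pca 145.4 radial 124.5
t1 top red [236.2 220.2] 83 h -0.034 [-30.5  17.8 -34. ] pca 145.4 radial 149.7
t1 side green [381.9 226.5] 4 [-73.5  50.  -45. ] ang 145.7
t1 side red [395.2 201.4] 2018 h 0.012 [23.4 58.8 12. ] pca 121.1 radial 68.3
t1 side red [395.2 201.4] 2018 h -0.034 [-105.8  247.7  -34. ] pca 121.1 radial 113.1
142 [[-0.36, -2.15], [1.26, -4.0]]
146 [[0.67, -1.46], [0.26, -3.19]]
150 [[1.73, -0.83], [-0.71, -2.39]]
```

```bash
python3 - <<'E'
from geo import *
q=np.load("after.npz")["q"].astype(float)
w=np.clip(q[...,0]-np.maximum(q[...,1],q[...,2])-30,0,None);g=np.clip(q[...,1]-np.maximum(q[...,0],q[...,2])-15,0,None)
print(w[220:230,378:390].astype(int));print(g[220:232,378:390].astype(int))
uv=np.stack(np.mgrid[:480,:640][::-1],-1)
for nm,W,h,sl in(("needle",w,-.034,(slice(222,226),slice(381,387))),("mark",g,-.045,(slice(224,230),slice(378,387)))):
    c=(uv[sl]*W[sl][...,None]).sum((0,1))/W[sl].sum();V=F.T@(plane("side",c,C0+h*F[:,2],F[:,2])[0]-C0)*1000;print(nm,c.round(2),V.round(1),np.hypot(*V[:2]).round(1),np.degrees(np.arctan2(V[1],V[0])).round(1))
# dial ellipse: low-saturation bright/grey ring -> depth-free: compare predicted outline of disc r=82 at -45
p=np.load("after.npz")["p"].copy();qq=np.load("after.npz")["q"].copy()
t=np.linspace(0,2*np.pi,73);ring=lambda r:C0+np.c_[r*np.cos(t),r*np.sin(t),0*t-.045]@F.T
a=cv2.resize(p[180:250,200:280],(400,350),interpolation=cv2.INTER_CUBIC);b=cv2.resize(qq[190:260,355:435],(400,350),interpolation=cv2.INTER_CUBIC)
for im,n,o in((a,"top",(200,180)),(b,"side",(355,190))):
    k=((proj(n,ring(.082))-o+.5)*5).astype(int);cv2.polylines(im,[k],True,(255,0,255),1)
    for th in(144,148):
        d=np.radians(th);P=C0+np.array([[r*np.cos(d),r*np.sin(d),-.045] for r in(.066,.09)])@F.T;cv2.polylines(im,[((proj(n,P)-o+.5)*5).astype(int)],False,(0,0,255),1)
cv2.imwrite("pics/v2.png",np.hstack([a,b])[:,:,::-1])
E
```

```text
[[ 24  29  35  29  30  16   0   0   0   0   0   0]
 [ 24  23  23  22  24  14   0   0   0   0   0   0]
 [ 24  24  23  23  24  30  14   0   0   0   0   0]
 [ 24  23  24  25  34  64  71  44   0   0   0   0]
 [ 25  26  25  28  73 128 139  96   0   0   0   0]
 [ 25  27  27  15  16  17  14   0   0   0   0   0]
 [ 24  28  14   0   0   0   0   0   0   0   0   0]
 [ 26  23   0   0   0   0   0   0   0   0   0   0]
 [ 26   8   0   0   0   0   0   0   0   0   0   0]
 [ 20   0   0   0   0   0   0   0   0   0   0   0]]
[[ 0  0  0  0  0  0  0  0  0  0  0  0]
 [ 0  0  0  0  0  0  0  0  0  0  0  0]
 [ 0  0  0  0  0  0  0  0  0  0  0  0]
 [ 0  0  0  0  0  0  0  0  0  0  0  0]
 [ 0  0  0  0  0  0  0  0  0  0  0  0]
 [ 0  0  0  0  0  0  0  0  0  0  0  0]
 [ 0  0  0  5 51 44  4  0  0  0  0  0]
 [ 0  0  0 54 34  8  0  0  0  0  0  0]
 [ 0  0  0  0  0  0  0  0  0  0  0  0]
 [ 0  0  0  0  0  0  0  0  0  0  0  0]
 [ 0  0  0  0  0  0  0  0  0  0  0  0]
 [ 0  0  0  0  0  0  0  0  0  0  0  0]]
needle [383.22 223.58] [-51.8  36.2 -34. ] 63.2 145.1
mark [382.   226.48] [-72.9  49.6 -45. ] 88.2 145.8
```

View pics/v2.png

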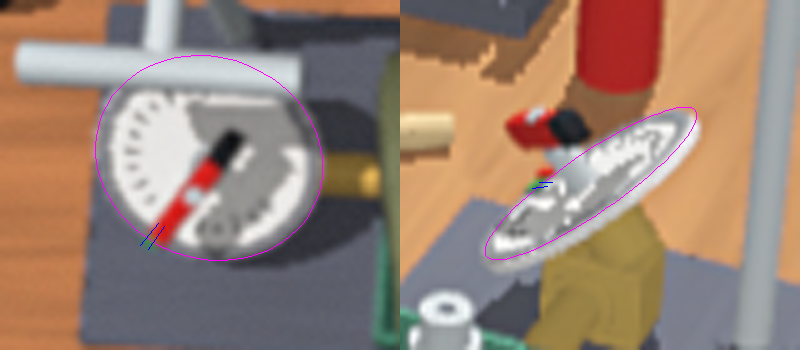

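The magenta outline fits the ring, and the needle tip at (545,172) right meets the mark at (538,183). In angle the needle is about 145.5° and the mark about 146.5°, so the valve is set. Next, roller A.

```bash
cat >> geo.py <<'E'
def Rd(deg):
    u=np.radians(deg);y=-np.array([np.cos(u),np.sin(u),0]);z=np.array([0,0,-1.]);return np.c_[np.cross(y,z),y,z]
E
python3 -c "
from geo import *
go([.5645,.0888,.20],Rd(-3));go([.5645,.0888,.087],Rd(-3))"
```

```text
slide cm [ -6.82 -14.15  17.55] rot deg [ 0.2 -0.2 -0.1]
slide cm [ -6.86 -14.19  28.85] rot deg [ 0.2 -0.2 -0.1]
```

```bash
python3 -m handwheel '[{"rotation":[0.2,-0.2,0],"slide":[-6.8,-14.2,8],"grip":7},{"rotation":[0.2,-0.2,0],"slide":[-6.8,-14.2,12],"grip":7},{"rotation":[0.2,-0.2,0],"slide":[-6.8,-14.2,15],"grip":7},{"rotation":[0.2,-0.2,0],"slide":[-6.8,-14.2,17.5],"grip":7},{"rotation":[0.2,-0.2,0],"slide":[-6.8,-14.2,20],"grip":7},{"rotation":[0.2,-0.2,0],"slide":[-6.8,-14.2,22],"grip":7},{"rotation":[0.2,-0.2,0],"slide":[-6.8,-14.2,24.5],"grip":7},{"rotation":[0.2,-0.2,0],"slide":[-6.8,-14.2,27],"grip":7},{"rotation":[0.2,-0.2,0],"slide":[-6.8,-14.2,28.3],"grip":7},{"rotation":[0.2,-0.2,0],"slide":[-6.8,-14.2,28.8],"grip":7},{"rotation":[0.2,-0.2,0],"slide":[-6.8,-14.2,28.8],"grip":7}]' 30
python3 -m handwheel '[{"rotation":[0,0,0],"slide":[0,0,0],"grip":5.5},{"rotation":[0,0,0],"slide":[0,0,0],"grip":4.8},{"rotation":[0,0,0],"slide":[0,0,0],"grip":4.4},{"rotation":[0,0,0],"slide":[0,0,0],"grip":4},{"rotation":[0,0,0],"slide":[0,0,0],"grip":4},{"rotation":[0,0,0],"slide":[0,0,0],"grip":3.5},{"rotation":[0,0,0],"slide":[0,0,0],"grip":3.5}]' 30
python3 -c "
from geo import *
s=get_state();print(s['joints'],s['finger_gap']*85.4);go([.5645,.0888,.087],Rd(-3))"
```

```text
time_s: 10.0
position: [0.5645, 0.088, 0.0873]
orientation: [3.141, -0.0, -1.625]
wrist_force: [-0.3, -0.4, 0.7]
finger_gap: 0.813
gripper_force: 0.0
time_s: 10.7
position: [0.5659, 0.0882, 0.0887]
orientation: [-3.139, 0.0, -1.625]
wrist_force: [1.7, -0.9, 7.7]
finger_gap: 0.495
gripper_force: 30.2
[ 1.54639514e-01  3.75515360e-01 -3.48663239e-01  8.44257840e-01
 -2.10022021e-04 -1.36203273e+00] 42.253657270696955
slide cm [-0.06  0.15  0.17] rot deg [-0.1  0.  -0.1]
```

```bash
python3 -m handwheel '[{"rotation":[0,0,0],"slide":[0,0,0],"grip":3.5},{"rotation":[0,0,0],"slide":[0,0,0],"grip":3.5},{"rotation":[0,0,0],"slide":[0,0,-0.5],"grip":3.5},{"rotation":[0,0,0],"slide":[0,0,-1.5],"grip":3.5},{"rotation":[0,0,0],"slide":[0,0,-3],"grip":3.5},{"rotation":[0,0,0],"slide":[0,0,-5],"grip":3.5},{"rotation":[0,0,0],"slide":[0,0,-7],"grip":3.5},{"rotation":[0,0,0],"slide":[0,0,-9],"grip":3.5},{"rotation":[0,0,0],"slide":[0,0,-11],"grip":3.5},{"rotation":[0,0,0],"slide":[0,0,-12.5],"grip":3.5},{"rotation":[0,0,0],"slide":[0,0,-13],"grip":3.5},{"rotation":[0,0,0],"slide":[0,0,-13],"grip":3.5}]' 50
python3 -c "
from geo import *
s=get_state();print(s['joints'],s['finger_gap']*85.4)
t=Ro.from_euler('z',-6.9,degrees=True)
for dx in(.06,-.06):
  P=np.array([.495,-.317,0])+t.apply([dx,0,0]);print(P);go(P+[0,0,.215],Rd(-6.9))"
```

```text
time_s: 11.9
position: [0.5646, 0.0881, 0.2177]
orientation: [3.141, -0.0, -1.625]
wrist_force: [-0.5, 0.1, -4.2]
finger_gap: 0.487
gripper_force: 51.6
[ 1.54729471e-01  2.74814183e-01 -1.74103381e-01  1.12222941e+00
  5.87313433e-05 -1.36204408e+00] 41.59218129089173
[ 0.55456544 -0.32420821  0.        ]
slide cm [41.22 -1.23  0.27] rot deg [ 0.  -0.   3.8]
[ 0.43543456 -0.30979179  0.        ]
slide cm [40.43 10.74  0.28] rot deg [ 0.  -0.   3.8]
```

```bash
python3 -m handwheel '[{"rotation":[0,0,0],"slide":[1.5,0,0],"grip":3.5},{"rotation":[0,0,0],"slide":[4.5,0,0],"grip":3.5},{"rotation":[0,0,0],"slide":[8.5,-0.2,0],"grip":3.5},{"rotation":[0,0,1],"slide":[13,-0.4,0],"grip":3.5},{"rotation":[0,0,1.5],"slide":[17.5,-0.5,0],"grip":3.5},{"rotation":[0,0,2],"slide":[22,-0.6,0],"grip":3.5},{"rotation":[0,0,2.5],"slide":[26.5,-0.8,0],"grip":3.5},{"rotation":[0,0,3],"slide":[31,-0.9,0],"grip":3.5},{"rotation":[0,0,3.5],"slide":[35,-1,0],"grip":3.5},{"rotation":[0,0,3.8],"slide":[38.5,-1.1,0],"grip":3.5},{"rotation":[0,0,3.8],"slide":[40.5,-1.2,0],"grip":3.5},{"rotation":[0,0,3.8],"slide":[41.2,-1.2,0],"grip":3.5}]' 50
python3 -m handwheel '[{"rotation":[0,0,0],"slide":[0,0,0],"grip":3.5},{"rotation":[0,0,0],"slide":[0,0,1.5],"grip":3.5},{"rotation":[0,0,0],"slide":[0,0,4],"grip":3.5},{"rotation":[0,0,0],"slide":[0,0,7],"grip":3.5},{"rotation":[0,0,0],"slide":[0,0,10],"grip":3.5},{"rotation":[0,0,0],"slide":[0,0,12.5],"grip":3.5},{"rotation":[0,0,0],"slide":[0,0,14],"grip":3.5},{"rotation":[0,0,0],"slide":[0,0,14.5],"grip":3.5},{"rotation":[0,0,0],"slide":[0,0,14.5],"grip":3.5}]' 50
python3 -c "
from geo import *
s=get_state();print(s['joints'],s['finger_gap']*85.4,s['wrist_force']);go([.5546,-.3242,.058],Rd(-6.9))"
```

```text
time_s: 13.1
position: [0.5531, -0.3262, 0.2159]
orientation: [3.139, 0.0, -1.694]
wrist_force: [0.4, 0.4, -5.0]
finger_gap: 0.494
gripper_force: 51.6
time_s: 14.0
position: [0.5543, -0.3232, 0.0722]
orientation: [3.14, 0.0, -1.69]
wrist_force: [-0.2, 0.3, -5.8]
finger_gap: 0.495
gripper_force: 51.6
[-5.27801849e-01  5.08548827e-01 -1.81349720e-01  8.82211926e-01
 -2.08634197e-04 -1.97915114e+00] 42.2984002738105 [-0.22180586  0.29718381 -5.82937342]
slide cm [ 0.1  -0.05  1.42] rot deg [0.1 0.  0.1]
```

```bash
python3 -m handwheel '[{"rotation":[0,0,0],"slide":[0,0,0.5],"grip":3.5},{"rotation":[0,0,0],"slide":[0,0,0.9],"grip":3.5},{"rotation":[0,0,0],"slide":[0,0,1.1],"grip":3.5},{"rotation":[0,0,0],"slide":[0,0,1.2],"grip":3.5},{"rotation":[0,0,0],"slide":[0,0,1.25],"grip":3.5},{"rotation":[0,0,0],"slide":[0,0,1.25],"grip":3.5}]' 50
python3 -m handwheel '[{"rotation":[0,0,0],"slide":[0,0,0.1],"grip":3.5},{"rotation":[0,0,0],"slide":[0,0,0.1],"grip":3.5},{"rotation":[0,0,0],"slide":[0,0,0.1],"grip":3.5}]' 50
```

```text
time_s: 14.6
position: [0.5542, -0.3241, 0.06]
orientation: [3.141, -0.0, -1.691]
wrist_force: [-0.7, -0.6, -5.3]
finger_gap: 0.493
gripper_force: 51.6
time_s: 14.9
position: [0.5543, -0.324, 0.0589]
orientation: [3.141, -0.0, -1.691]
wrist_force: [-0.6, -0.3, -4.4]
finger_gap: 0.493
gripper_force: 51.7
```

```bash
python3 -m handwheel '[{"rotation":[0,0,0],"slide":[0,0,0.05],"grip":3.5},{"rotation":[0,0,0],"slide":[0,0,0.1],"grip":3.5},{"rotation":[0,0,0],"slide":[0,0,0.1],"grip":3.5}]' 50
python3 -m handwheel '[{"rotation":[0,0,0],"slide":[0,0,0.1],"grip":3.5},{"rotation":[0,0,0],"slide":[0,0,0.1],"grip":3.5}]' 50
```

```text
time_s: 15.2
position: [0.5543, -0.3241, 0.0588]
orientation: [3.141, -0.0, -1.691]
wrist_force: [-2.7, 2.0, 5.8]
finger_gap: 0.495
gripper_force: 52.8
time_s: 15.4
position: [0.5543, -0.3241, 0.0588]
orientation: [-3.141, -0.001, -1.691]
wrist_force: [-4.5, 2.4, 12.3]
finger_gap: 0.492
gripper_force: 53.7
```

```bash
python3 -m handwheel '[{"rotation":[0,0,0],"slide":[0,0,-0.15],"grip":3.5},{"rotation":[0,0,0],"slide":[0,0,-0.15],"grip":4.5},{"rotation":[0,0,0],"slide":[0,0,-0.15],"grip":5},{"rotation":[0,0,0],"slide":[0,0,-0.15],"grip":6},{"rotation":[0,0,0],"slide":[0,0,-0.15],"grip":7},{"rotation":[0,0,0],"slide":[0,0,-0.15],"grip":7},{"rotation":[0,0,0],"slide":[0,0,-2],"grip":7},{"rotation":[0,0,0],"slide":[0,0,-5],"grip":7},{"rotation":[0,0,0],"slide":[0,0,-9],"grip":7},{"rotation":[0,0,0],"slide":[0,0,-13],"grip":7},{"rotation":[0,0,0],"slide":[0,0,-16],"grip":7},{"rotation":[0,0,0],"slide":[0,0,-16],"grip":7}]' 20
python3 - <<'E'
from geo import *
go([.539,.0013,.216],Rd(-3))
for n in("top","side"):
    p,d=grab_frame(n);X=cloud(n,d)
    m=(X[...,2]>.085)&(X[...,2]<.105)&(X[...,0]>.4)&(X[...,0]<.64)&(X[...,1]>-.4)&(X[...,1]<-.24)
    for q in blobs(m,8): W=plane(n,np.argwhere(q)[:,::-1],[0,0,.095]);print(n,"in tote",q.sum(),W.mean(0).round(4))
    m=(X[...,2]>.115)&(X[...,2]<.135)&(X[...,0]>.45)&(X[...,0]<.64)&(X[...,1]>-.15)&(X[...,1]<.12)
    for q in blobs(m,8): W=plane(n,np.argwhere(q)[:,::-1],[0,0,.125]);print(n,"tray",q.sum(),W.mean(0).round(4))
E
```

```text
time_s: 16.6
position: [0.5569, -0.3255, 0.2225]
orientation: [-3.134, -0.004, -1.691]
wrist_force: [1.1, 0.3, -0.1]
finger_gap: 0.816
gripper_force: 0.0
slide cm [-32.23   5.7    0.49] rot deg [-0.4 -0.2 -3.9]
top tray 61 [0.5383 0.0021 0.125 ]
top tray 118 [ 0.53   -0.0929  0.125 ]
side in tote 115 [ 0.5537 -0.3299  0.095 ]
side tray 72 [ 0.5414 -0.0089  0.125 ]
side tray 137 [ 0.5339 -0.1024  0.125 ]
```

```bash
python3 -m handwheel '[{"rotation":[0,0,-1],"slide":[-4,0.7,0],"grip":7},{"rotation":[0,0,-2],"slide":[-9,1.5,0],"grip":7},{"rotation":[0,0,-3],"slide":[-14,2.5,0],"grip":7},{"rotation":[0,0,-3.9],"slide":[-19,3.5,0],"grip":7},{"rotation":[0,0,-3.9],"slide":[-24,4.5,0],"grip":7},{"rotation":[0,0,-3.9],"slide":[-28.5,5.2,0],"grip":7},{"rotation":[0,0,-3.9],"slide":[-31.5,5.6,0],"grip":7},{"rotation":[0,0,-3.9],"slide":[-32.2,5.7,0],"grip":7},{"rotation":[0,0,-3.9],"slide":[-32.2,5.7,0],"grip":7},{"rotation":[0,0,-3.9],"slide":[-32.2,5.7,0],"grip":7}]' 30
python3 -c "
from geo import *
go([.539,.0013,.0875],Rd(-3))"
```

```text
time_s: 17.7
position: [0.536, 0.0017, 0.216]
orientation: [3.14, -0.001, -1.624]
wrist_force: [0.6, -0.9, 0.5]
finger_gap: 0.817
gripper_force: 0.0
slide cm [ 1.000e-02 -3.300e-01  1.285e+01] rot deg [ 0.1 -0.  -0. ]
```

```bash
python3 -m handwheel '[{"rotation":[0,0,0],"slide":[0,-0.3,2],"grip":7},{"rotation":[0,0,0],"slide":[0,-0.3,5],"grip":7},{"rotation":[0,0,0],"slide":[0,-0.3,8],"grip":7},{"rotation":[0,0,0],"slide":[0,-0.3,10.5],"grip":7},{"rotation":[0,0,0],"slide":[0,-0.3,12.2],"grip":7},{"rotation":[0,0,0],"slide":[0,-0.3,12.8],"grip":7},{"rotation":[0,0,0],"slide":[0,-0.3,12.8],"grip":7}]' 30
python3 -m handwheel '[{"rotation":[0,0,0],"slide":[0,0,0],"grip":5.5},{"rotation":[0,0,0],"slide":[0,0,0],"grip":4.8},{"rotation":[0,0,0],"slide":[0,0,0],"grip":4.4},{"rotation":[0,0,0],"slide":[0,0,0],"grip":4},{"rotation":[0,0,0],"slide":[0,0,0],"grip":4},{"rotation":[0,0,0],"slide":[0,0,0],"grip":3.5},{"rotation":[0,0,0],"slide":[0,0,0],"grip":3.5}]' 30
python3 -m handwheel '[{"rotation":[0,0,0],"slide":[0,0,0],"grip":3.5},{"rotation":[0,0,0],"slide":[0,0,0],"grip":3.5},{"rotation":[0,0,0],"slide":[0,0,-0.5],"grip":3.5},{"rotation":[0,0,0],"slide":[0,0,-1.5],"grip":3.5},{"rotation":[0,0,0],"slide":[0,0,-3],"grip":3.5},{"rotation":[0,0,0],"slide":[0,0,-5],"grip":3.5},{"rotation":[0,0,0],"slide":[0,0,-7],"grip":3.5},{"rotation":[0,0,0],"slide":[0,0,-9],"grip":3.5},{"rotation":[0,0,0],"slide":[0,0,-11],"grip":3.5},{"rotation":[0,0,0],"slide":[0,0,-12.5],"grip":3.5},{"rotation":[0,0,0],"slide":[0,0,-13],"grip":3.5},{"rotation":[0,0,0],"slide":[0,0,-13],"grip":3.5}]' 50
python3 -c "
from geo import *
s=get_state();print(s['finger_gap']*85.4);go([.4354,-.3098,.217],Rd(-6.9))"
```

```text
time_s: 18.4
position: [0.5386, 0.0011, 0.088]
orientation: [3.139, -0.0, -1.625]
wrist_force: [0.3, 0.5, 1.2]
finger_gap: 0.822
gripper_force: 0.0
time_s: 19.1
position: [0.5407, 0.0023, 0.0902]
orientation: [-3.139, -0.0, -1.623]
wrist_force: [1.2, -1.0, 7.3]
finger_gap: 0.493
gripper_force: 30.0
time_s: 20.3
position: [0.5395, 0.0024, 0.2194]
orientation: [3.142, 0.0, -1.623]
wrist_force: [-0.2, -0.2, -4.3]
finger_gap: 0.49
gripper_force: 51.4
41.834324150329444
slide cm [31.72  8.76  0.24] rot deg [0.  0.  3.9]
```

```bash
python3 -m handwheel '[{"rotation":[0,0,0],"slide":[1.5,0.4,0],"grip":3.5},{"rotation":[0,0,0.5],"slide":[4.5,1.2,0],"grip":3.5},{"rotation":[0,0,1],"slide":[8.5,2.3,0],"grip":3.5},{"rotation":[0,0,1.5],"slide":[12.5,3.4,0],"grip":3.5},{"rotation":[0,0,2],"slide":[16.5,4.5,0],"grip":3.5},{"rotation":[0,0,2.5],"slide":[20.5,5.6,0],"grip":3.5},{"rotation":[0,0,3],"slide":[24.5,6.8,0],"grip":3.5},{"rotation":[0,0,3.5],"slide":[28,7.7,0],"grip":3.5},{"rotation":[0,0,3.9],"slide":[30.5,8.4,0],"grip":3.5},{"rotation":[0,0,3.9],"slide":[31.7,8.8,0],"grip":3.5},{"rotation":[0,0,3.9],"slide":[31.7,8.8,0],"grip":3.5}]' 50
python3 -m handwheel '[{"rotation":[0,0,0],"slide":[0,0,1.5],"grip":3.5},{"rotation":[0,0,0],"slide":[0,0,4],"grip":3.5},{"rotation":[0,0,0],"slide":[0,0,7],"grip":3.5},{"rotation":[0,0,0],"slide":[0,0,10],"grip":3.5},{"rotation":[0,0,0],"slide":[0,0,12.5],"grip":3.5},{"rotation":[0,0,0],"slide":[0,0,14],"grip":3.5},{"rotation":[0,0,0],"slide":[0,0,14.8],"grip":3.5},{"rotation":[0,0,0],"slide":[0,0,15.3],"grip":3.5},{"rotation":[0,0,0],"slide":[0,0,15.5],"grip":3.5},{"rotation":[0,0,0],"slide":[0,0,15.5],"grip":3.5}]' 50
python3 -c "
from geo import *
s=get_state();print(s['joints'],s['wrist_force']);go([.4354,-.3098,.0592],Rd(-6.9))"
```

```text
time_s: 21.4
position: [0.4334, -0.3107, 0.2179]
orientation: [3.139, 0.0, -1.694]
wrist_force: [-0.4, -0.4, -4.0]
finger_gap: 0.492
gripper_force: 51.4
time_s: 22.4
position: [0.4353, -0.3097, 0.0644]
orientation: [-3.141, -0.0, -1.691]
wrist_force: [0.5, -0.1, -4.7]
finger_gap: 0.492
gripper_force: 51.4
[-6.18093964e-01  3.40842604e-01 -4.65995899e-01  7.63613545e-01
 -3.45066810e-04 -2.06886802e+00] [ 0.5332932  -0.11481643 -4.67758332]
slide cm [ 0.01 -0.01  0.52] rot deg [-0. -0.  0.]
```

```bash
python3 -m handwheel '[{"rotation":[0,0,0],"slide":[0,0,0.2],"grip":3.5},{"rotation":[0,0,0],"slide":[0,0,0.35],"grip":3.5},{"rotation":[0,0,0],"slide":[0,0,0.4],"grip":3.5},{"rotation":[0,0,0],"slide":[0,0,0.4],"grip":3.5}]' 50
python3 -m handwheel '[{"rotation":[0,0,0],"slide":[0,0,0.05],"grip":3.5},{"rotation":[0,0,0],"slide":[0,0,0.1],"grip":3.5},{"rotation":[0,0,0],"slide":[0,0,0.1],"grip":3.5}]' 50
```

```text
time_s: 22.8
position: [0.435, -0.3098, 0.0603]
orientation: [3.141, -0.0, -1.691]
wrist_force: [0.0, 1.2, -1.9]
finger_gap: 0.483
gripper_force: 51.9
time_s: 23.1
position: [0.4351, -0.3099, 0.0602]
orientation: [-3.142, -0.001, -1.691]
wrist_force: [-2.6, 1.5, 7.9]
finger_gap: 0.489
gripper_force: 53.0
```

Landed. Releasing, rising and moving aside for a last look.

```bash
python3 -m handwheel '[{"rotation":[0,0,0],"slide":[0,0,-0.05],"grip":3.5},{"rotation":[0,0,0],"slide":[0,0,-0.05],"grip":4.5},{"rotation":[0,0,0],"slide":[0,0,-0.05],"grip":5},{"rotation":[0,0,0],"slide":[0,0,-0.05],"grip":6},{"rotation":[0,0,0],"slide":[0,0,-0.05],"grip":7},{"rotation":[0,0,0],"slide":[0,0,-0.05],"grip":7},{"rotation":[0,0,0],"slide":[0,0,-2],"grip":7},{"rotation":[0,0,0],"slide":[0,0,-5],"grip":7},{"rotation":[0,0,0],"slide":[0,0,-9],"grip":7},{"rotation":[0,0,0],"slide":[0,0,-13],"grip":7},{"rotation":[0,0,0],"slide":[0,0,-18],"grip":7},{"rotation":[0,0,0],"slide":[0,0,-20],"grip":7}]' 20
python3 -m handwheel '[{"rotation":[0,0,0],"slide":[-4,0,-4],"grip":7},{"rotation":[0,0,0],"slide":[-8,0,-6],"grip":7},{"rotation":[0,0,0],"slide":[-12,0,-8],"grip":7},{"rotation":[0,0,0],"slide":[-16,0,-8],"grip":7},{"rotation":[0,0,0],"slide":[-20,0,-8],"grip":7},{"rotation":[0,0,0],"slide":[-23,0,-8],"grip":7},{"rotation":[0,0,0],"slide":[-23,0,-8],"grip":7},{"rotation":[0,0,0],"slide":[-23,0,-8],"grip":7}]'
python3 - <<'E'
from ang import *
p=grab_frame("top")[0];q=grab_frame("side")[0];meas(p,q,"end")
cv2.imwrite("pics/end.png",np.hstack([cv2.resize(p[130:330,190:440],(420,336)),cv2.resize(q[160:420,210:450],(310,336))])[:,:,::-1])
E
```

```text
time_s: 24.3
position: [0.4365, -0.3107, 0.2639]
orientation: [-3.137, -0.003, -1.691]
wrist_force: [0.8, -0.6, 0.3]
finger_gap: 0.821
gripper_force: 0.0
time_s: 25.1
position: [0.4627, -0.0809, 0.3389]
orientation: [3.141, -0.001, -1.689]
wrist_force: [-0.5, -0.4, 0.0]
finger_gap: 0.819
gripper_force: 0.0
end top red [213.4 214.4] 269 h 0.012 [11.6 88.1 12. ] pca 174.2 radial 82.5
end top red [213.4 214.4] 269 h -0.034 [-12.3  99.6 -34. ] pca 174.2 radial 97.0
end top red [236.3 220.2] 84 h 0.012 [-6.   8.7 12. ] pca 145.4 radial 124.4
end top red [236.3 220.2] 84 h -0.034 [-30.4  17.7 -34. ] pca 145.4 radial 149.8
end side green [381.9 226.5] 4 [-73.4  50.1 -45. ] ang 145.7
end side red [395.2 201.4] 2016 h 0.012 [23.1 59.5 12. ] pca 121.0 radial 68.8
end side red [395.2 201.4] 2016 h -0.034 [-106.1  248.5  -34. ] pca 121.0 radial 113.1
```

View pics/end.png

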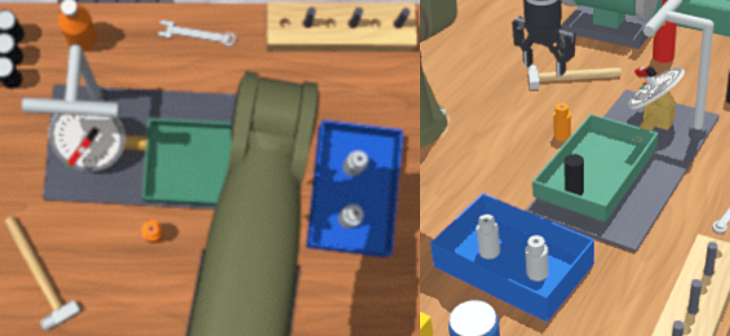

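Both rollers stand upright in the tote, at (355,162) and (352,215) left. The blank is still in the tray at (573,173) right, the valve is at the mark, and the bystanders in this view have not moved.

```bash
python3 -c "
from workcell import *
print(finish_job())"
```

```text
the job is handed in; nothing more can be done
None
```

I handed the job in at about 25 s: the drain valve is turned to within about 1° of the green mark by camera measurement, both bright rollers stand upright in the blue tote, and the black blank is still in the tray.

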